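# Set the spring tension of a sagging nursery lamp

## Robot

A 6-joint arm with a two-finger parallel gripper is mounted at the origin on the work surface. World frame = base frame: x ahead of the robot, y to its left, z up, the work surface at z = 0. Lengths are in m, angles in degrees, forces in N, time in s.
With the tool pointing down it reaches from about 0.3 to 0.75 m from the base axis. Payload 8.5 kg.
Tool frame: the origin (TCP) lies at the very end of the fingers, on their centre line; the grasp point (between the pads) lies 19 mm behind it; z points along the fingers, y is the line along which they close (so a half turn about z gives the same grasp; the last joint's range is limited). The gripper opens to 85 mm and grips with 20 to 120 N. Pads are 22 mm wide; open, the fingers measure 114 mm over their backs; the gripper's body (76 mm by 85 mm) begins 54 mm behind the grasp point. The pads swing forward as they close: fully open they stand 13 mm farther back than shut.
Start: joints at [62.779, 21.807, 74.336, -0, 83.858, -12.336], TCP at [0.141, 0.532, 0.231] pointing down, gripper open.
Joint ranges: [-178.18, 178.18], [-50.72, 133.34], [12.68, 142.11], [-81.47, 261.47], [9.98, 163.14], [-165.26, 165.26]. Speed limits (degrees/s): [136.94, 136.94, 180, 180, 180, 180].

## Interface

Orientations are given as a 3x3 rotation matrix whose columns are the frame's x, y, z axes.
In Python, from rig import observe, cams, ticket gives the robot as it stands.
- The arm moves only by the tool move_arm, never from a script. Its arguments are lists of equal length, an entry for each row: "jaw": the finger opening in cm, from 0 to 8.54; "dp": the shift along the tool's x, y, z in cm, a list of three; "turn": the turn, a rotation vector about the tool's x, y, z in rad, a list of three. In form: {"jaw": [jaw, ...], "dp": [[tx, ty, tz], ...], "turn": [[wx, wy, wz], ...]}. A call has 1 to 12 rows; each row shifts and turns the commanded pose from where the row before left it, along the tool's axes as they then stand; what a row does not reach is not made up. A row lasts 1/12 s, in which the tool goes at most 41.7 mm and 7.16 degrees, less where a joint would pass 70% of its speed; a pose out of reach is approached as far as the arm can. A call is refused whole if a number of a shift passes 4.17 or a number of a turn 0.125, either way. A call with a gripper value outside its range is refused whole. The fingers move at their own pace and stop on an object; "force" is the grip in N (left out, the last holds). Time passes only in rows, so rows that do not move let the fingers close. It gives the time, the measured TCP pose, the force, the opening and the grip force at its end, in the units of the state.
- observe(): the state, without advancing time (a new reading comes with each control period).
- cams.get_image(name): name is "scene" or "top" or "wrist"; returns (picture, depth): 384x512x3 uint8, red, green, blue; 384x512 float32, m along the optical axis (not along the pixel's ray), 0 where there is no reading.
- cams.calibration(name): a dict with "vertical_fov" (degrees; the focal length in pixels is half the picture's height over the tangent of half this angle, whatever the lens; pixels are square), "cx", "cy" (the principal point, pixels), "view" (4x4, takes a point from world to camera coordinates); the wrist camera has in their place "tool_from_camera" (4x4, takes a point from camera to tool coordinates, whose origin is the TCP and whose axes are the flange's). Camera axes: x right, y up, looking along -z (the intrinsics and any distortion apply to the point x, -y, -z); pixel columns grow to the right and rows downward; lengths in m; the calibration is good to about 2 mm. A picture is of the moment at which its call begins: read the wrist's pose just before it. calibration takes no time and is no camera call.
- ticket.close_job(): hands the job in; it is judged then, once.
Trained networks look in the newest picture that a camera, given by its name, has taken for a name from the list of things; names that differ only in an ending like _2 or _b are one class to them, and where a whole thing is asked for, a point or a joint stands for the part that bears it (a point fixed in the world has none). Each returns a list of dicts, best first, with "p" (0 to 1); they miss things now and then, are a little off and sometimes report something else, mostly with a low value. They report only what shows in the picture. A call takes as long as a camera call.
- cams.spot_in(camera, query): "box" ([centre column, centre row, width, height] as shares, 0 to 1, of the picture: columns of its width, rows of its height, round what is visible of it).
- cams.outline_of(camera, query): "mask" (384x512 bool, what is visible of it) and "box" ([centre column, centre row, width, height] as shares, 0 to 1, of the picture: columns of its width, rows of its height, round what is visible of it).
- cams.mark_of(camera, query): "location" ([column, row] as shares, 0 to 1, of the picture: columns of its width, rows of its height: a listed point, or the origin of a listed thing).
The state is a dict: "time_s": time; "q": joint angles; "qvel": joint speeds; "joint_efforts": joint torques, N m; "position": TCP position; "tool_rot": TCP orientation; "ft_force": force on the tool from outside, world axes, zero at the start; "wrist_torque": the same for the moment, N m; "grip_width": finger opening in m; "gripper_force": force on a finger pad.
Only numpy, scipy, OpenCV 4.12 (cv2) and the standard library are available. Lean on these libraries where they do the work, as an engineer would, in place of code of your own. Each camera call takes 0.05 s, during which the arm holds its last target. There are 200 camera calls.

## Task

The arm of the nursery lamp has sagged and its pointer stands above the red set mark. Take the black tension knob on the lamp's base, press it in gently to its stop to free its lock and, keeping it pressed while it turns, wind it clockwise, in as many strokes as it takes, until the orange pointer tip stands level with the red mark and without running well past it. Then let the knob spring right back up into its lock and leave go; do not lean hard on the glass top, and leave the lamp standing where it is and the baby's things on the turntable undisturbed.

Things in the scene. Friction and masses are not known exactly. Their poses are not given: they have to be found in the camera images.
- lamp: Teal spring-balanced lamp standing loose on the glass, 2.5 kg in all. Oblong base 250 x 160 x 22 mm; origin at the centre of its underside, z up. The tension knob's axis is at x -70 mm, a 22 mm post at x +65 mm; from its top, 320 mm up, the arm reaches 240 mm to -y with a 116 mm shade (clear of the knob), the pointer 100 mm to +y. Pushed more than 20 mm, it counts as disturbed.
- lamp_arm: The lamp's sprung arm with shade and pointer; origin on its level pivot axis (along lamp x, 320 mm above the glass), its -y along the arm. Held up by a spring of about 2.5 N m/rad that the knob winds; it sways a little and comes to rest within about 0.5 s.
- knob_grip (a point): Point on the knob's upright axis at the height to grip: 69 mm above the glass with the knob up, 11 mm under its top and 25 mm over its underside; it goes down with the knob. Black fluted knob 40 mm across, 36 mm tall; 10 mm under it a flat housing 64 mm across. Nothing else but the 22 mm high base within 100 mm. While the knob is held, no pose of the lamp or its parts is reported.
- tension_knob (a joint): Knob angle, growing clockwise from above: lowers the pointer 12 to 15 mm a rad; 1 to 3.5 rad needed. Up, teeth lock it at multiples of 0.262 rad (24 a turn). Pressing takes 8 N at first, 9 to 12 N just before its stop, where it is free to turn; that lies 3 to 9.5 mm down, each time differently: feel for it. Hold 13 to 16 N while turning; over 20 N is too much for the glass.
- pointer_tip (a point): Tip of the thin orange pointer, 100 mm from the arm's pivot on the side away from the shade. It starts 15 to 50 mm above the red mark and goes down as the spring is wound.
- red_mark (a point): Middle of the inner edge of the red set mark, a clip 10 mm tall on the curved steel rail beside the pointer, also 100 mm from the pivot; it stays where it was set. Its z is upward, so pointer_tip minus red_mark is what is still to go. They must come within 5 mm of each other (half the clip's height).
- table: The glass-topped side shelf, 1.0 x 1.2 m, its glass at z = 0; origin on the glass, ahead of the robot.
- turntable: White plastic turntable, 250 mm across, its platter 20 mm high, with the baby's things on it; origin at the centre of its underside. Fixed on the shelf, but the platter turns if pushed.
- teether: Lavender silicone teether ring, 80 mm across, 20 mm tall, loose on the turntable; origin at the centre of its underside. Not to be disturbed.
- rattle: Wooden bead rattle, 130 mm long, lying on the turntable; origin on its underside near its middle. Not to be disturbed.
- snack_cup: Plastic snack cup with a white twist cap, 68 mm across, 70 mm tall, upright on the turntable; origin at the centre of its underside. Not to be disturbed.
- tin: Tiny round aluminium tin, 47 mm across, 20 mm tall, on the turntable; origin at the centre of its underside. Not to be disturbed.

How it is judged:
By the outcome, as a careful person would: the job done as asked, in the order asked, and still so for the second after the job is handed in, with the robot touching nothing.
It also fails if it takes over 64 s, if anything falls off the work surface, if the arm or the gripper's body presses on something with over 40 N, if the wrist force passes 120 N, or if a joint passes its speed limit or range.

## Working session

There is one attempt and no reset: what is moved stays moved. The work goes in short steps, Python scripts to look and compute and a tool call to move; the robot and the scene stay as the last step left them, time stands still between calls to the robot, and variables do not carry over. Pictures are saved under pics/ and viewed, at most 10 in all, crops included, and the job is handed in when it is done.

Besides the shell and the picture viewer there is one more tool, called after "Call:" as name(argument=value, ...) on one line, values as JSON. move_arm: Moves the arm, as the interface text tells. Its arguments: {"type":"object","properties":{"jaw":{"type":"array","items":{"type":"number"}},"dp":{"type":"array","items":{"type":"array","items":{"type":"number"}}},"turn":{"type":"array","items":{"type":"array","items":{"type":"number"}}},"force":{"type":"number"}},"required":["jaw","dp","turn"]}

```bash
mkdir -p pics
cat > h.py <<'E'
import numpy as np, cv2
from rig import observe, cams, ticket
def ray(cam,loc,st=None):
    c=cams.calibration(cam); H,W=384,512
    f=H/2/np.tan(np.radians(c["vertical_fov"])/2)
    u,v=loc[0]*W,loc[1]*H
    d=np.array([(u-c["cx"])/f,-(v-c["cy"])/f,-1.])
    if cam=="wrist":
        T=np.eye(4);T[:3,:3]=np.array(st["tool_rot"]);T[:3,3]=st["position"]
        M=T@np.array(c["tool_from_camera"])
    else: M=np.linalg.inv(np.array(c["view"]))
    return M[:3,3],M[:3,:3]@d
def atz(cam,loc,z,st=None):
    o,d=ray(cam,loc,st); return o+d*(z-o[2])/d[2]
def atdepth(cam,loc,dep,st=None,r=1):
    u,v=int(loc[0]*512),int(loc[1]*384)
    w=dep[max(0,v-r):v+r+1,max(0,u-r):u+r+1]; w=w[w>0]
    if not len(w): return None
    o,d=ray(cam,loc,st); return o+d*np.median(w)
E
python3 - <<'E'
from h import *
np.set_printoptions(precision=4,suppress=True)
s=observe(); print(s)
print({k:v for k,v in cams.calibration("scene").items() })
ims=[]
for c in ["scene","top","wrist"]:
    im,d=cams.get_image(c); cv2.imwrite(f"pics/{c}0.png",im[:,:,::-1])
    for q in ["knob_grip","lamp","pointer_tip","red_mark","lamp_arm","turntable","snack_cup"]:
        r=cams.mark_of(c,q)
        if r:
            l=r[0]["location"]; print(c,q,round(r[0]["p"],2),np.array(l)*[512,384],atdepth(c,l,d,s), atz(c,l,0.069,s) if q=="knob_grip" else "")
E
python3 -c "
import cv2,numpy as np
cv2.imwrite('pics/a.png',cv2.resize(np.vstack([np.hstack([cv2.imread('pics/%s0.png'%c) for c in ('scene','top')])]),(800,300)))"
```

```text
{'time_s': 0.0, 'q': array([ 62.779 ,  21.8419,  74.387 ,  -0.0003,  83.8579, -12.3352]), 'qvel': array([-0.0395, -0.0045,  0.0323, -0.023 ,  0.0121, -0.0043]), 'joint_efforts': array([  0.0019, -44.8461, -23.1283,  -0.0001,   0.0047,   0.    ]), 'position': array([0.1411, 0.5313, 0.2307]), 'tool_rot': array([[-0.9664,  0.2569, -0.0007],
       [ 0.2569,  0.9664, -0.0013],
       [ 0.0003, -0.0015, -1.    ]]), 'ft_force': array([0.2585, 0.8385, 0.3983]), 'wrist_torque': array([ 0.0117,  0.0077, -0.0587]), 'gripper_force': 0.0, 'grip_width': 0.08530391935204586}
{'vertical_fov': 48.18993682783474, 'cx': 257.79918198247213, 'cy': 198.39554668215726, 'view': array([[-0.2511,  0.9678, -0.0193, -0.0298],
       [-0.7462, -0.1809,  0.6407,  0.2621],
       [ 0.6165,  0.1753,  0.7676, -1.4905],
       [ 0.    ,  0.    ,  0.    ,  1.    ]])}
scene knob_grip 0.43 [142.7968 212.8896] [ 0.5074 -0.1527  0.0784] [ 0.5011 -0.1578  0.069 ]
scene lamp 0.76 [159.1808 241.3824] [ 0.599  -0.0607  0.1074] 
scene pointer_tip 0.72 [176.2816 152.1024] [ 0.5257 -0.0014  0.3535] 
scene red_mark 0.47 [184.2176 166.3104] [ 0.2536 -0.1435  0.004 ] 
scene lamp_arm 0.66 [142.1824 176.9856] [ 0.5907 -0.0544  0.3321] 
scene snack_cup 0.83 [349.4912 225.984 ] [0.4019 0.3863 0.0544] 
top knob_grip 0.84 [380.8768 192.6144] [ 0.4849 -0.1585  0.0819] [ 0.4874 -0.1617  0.069 ]
top lamp 0.76 [353.792 177.216] [ 0.5379 -0.1022  0.0217] 
top pointer_tip 0.94 [336.4864 149.184 ] [ 0.6144 -0.0565  0.0247] 
top red_mark 0.48 [329.6256 154.0992] [0.5072 0.0105 0.3586] 
top lamp_arm 0.86 [365.1072 120.4992] [ 0.5874 -0.0679  0.3338] 
top turntable 0.9 [197.6832 223.1808] [0.4085 0.3114 0.0222] 
top snack_cup 0.96 [169.5232 234.7008] [0.3705 0.3714 0.0884] 
wrist snack_cup 0.69 [189.0816 356.1984] [0.3442 0.3965 0.0472]
```

View pics/a.png

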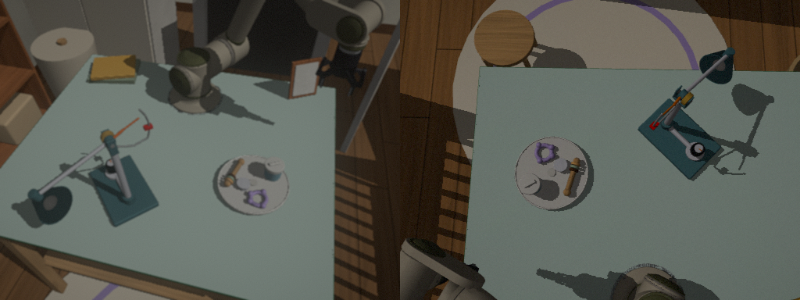

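The lamp's knob is at about (0.485, -0.16) and the pointer is on the robot's left of it. The path over the base side is clear, so I'll translate with fixed orientation, which leaves joint 6 near -93°, ideal for one long clockwise stroke.

Call:
move_arm(jaw=[8.54, 8.54, 8.54, 8.54, 8.54, 8.54, 8.54, 8.54, 8.54, 8.54], dp=[[-2.65, -2.2, 0], [-2.65, -2.2, 0], [-2.65, -2.2, 0], [-2.65, -2.2, 0], [-2.65, -2.2, 0], [-2.65, -2.2, 0], [-2.65, -2.2, 0], [-2.65, -2.2, 0], [-2.65, -2.2, 0], [-2.65, -2.2, 0]], turn=[[0, 0, 0], [0, 0, 0], [0, 0, 0], [0, 0, 0], [0, 0, 0], [0, 0, 0], [0, 0, 0], [0, 0, 0], [0, 0, 0], [0, 0, 0]], force=40)

```text
time_s: 2.03
position: [0.3415, 0.2493, 0.2315]
tool_rot: [[-0.966, 0.257, 0.001], [0.257, 0.966, 0.0], [-0.0, 0.0, -1.0]]
ft_force: [0.8, 0.6, -0.1]
grip_width: 0.0856
gripper_force: 0.0
```

Call:
move_arm(jaw=[8.54, 8.54, 8.54, 8.54, 8.54, 8.54, 8.54, 8.54, 8.54, 8.54, 8.54, 8.54], dp=[[-1.5, -3.15, 0], [-1.5, -3.15, 0], [-1.5, -3.15, 0], [-1.5, -3.15, 0], [-1.5, -3.15, 0], [-1.5, -3.15, 0], [-1.5, -3.15, 0], [-1.5, -3.15, 0], [-1.5, -3.15, 0], [-3.0, -2.5, 0], [-3.0, -2.5, 0], [-3.0, -2.5, 0]], turn=[[0, 0, 0], [0, 0, 0], [0, 0, 0], [0, 0, 0], [0, 0, 0], [0, 0, 0], [0, 0, 0], [0, 0, 0], [0, 0, 0], [0, 0, 0], [0, 0, 0], [0, 0, 0]])

```text
time_s: 3.03
position: [0.4668, -0.1554, 0.2315]
tool_rot: [[-0.966, 0.258, 0.001], [0.258, 0.966, -0.0], [-0.001, -0.0, -1.0]]
ft_force: [-0.1, -0.1, -0.5]
grip_width: 0.0852
gripper_force: 0.0
```

```bash
cat > look.py <<'E'
from h import *
np.set_printoptions(precision=4,suppress=True)
import sys
n=sys.argv[1]
s=observe(); print(s["time_s"],s["position"],s["q"]); print(s["tool_rot"],s["ft_force"])
R=np.array(s["tool_rot"])
for c in ["scene","top","wrist"]:
    s=observe(); im,d=cams.get_image(c); cv2.imwrite(f"pics/{c}{n}.png",im[:,:,::-1]); np.save(f"pics/{c}{n}.npy",d)
    for q in (["knob_grip"] if c=="wrist" else ["pointer_tip","red_mark","knob_grip","lamp"]):
        for r in cams.mark_of(c,q)[:2]:
            l=r["location"]; P=atz(c,l,0.069,s)
            print(c,q,round(r["p"],2),np.array(l)*[512,384],atdepth(c,l,d,s),(P,"tool",R.T@(P-s["position"])) if q=="knob_grip" else "")
E
python3 look.py 1; python3 -c "
import cv2,numpy as np
a=cv2.imread('pics/scene1.png');t=cv2.imread('pics/top1.png');w=cv2.imread('pics/wrist1.png')
f=lambda x:cv2.resize(x,(400,300),interpolation=cv2.INTER_CUBIC)
cv2.imwrite('pics/b.png',np.vstack([np.hstack([f(w),f(a)]),np.hstack([f(a[110:230,90:250]),f(t[70:250,260:500])])]))"
```

```text
3.0333 [ 0.4668 -0.1554  0.2315] [ -32.2297   15.9572   83.1931    0.0023   80.8153 -107.2961]
[[-0.9662  0.2577  0.0005]
 [ 0.2577  0.9662 -0.0003]
 [-0.0006 -0.0001 -1.    ]] [-0.101  -0.1021 -0.5036]
scene pointer_tip 0.71 [177.1008 150.2976] [ 0.1914 -0.1918  0.0049] 
scene red_mark 0.57 [184.32   164.5824] [0.5176 0.0064 0.3102] 
scene knob_grip 0.45 [142.8992 210.3936] [ 0.5007 -0.155   0.0802] (array([ 0.4931, -0.1612,  0.069 ]), 'tool', array([-0.0267,  0.0012,  0.1625]))
scene lamp 0.6 [158.72   241.6896] [ 0.5995 -0.0619  0.1064] 
scene lamp 0.58 [321.4848 235.2   ] [0.4254 0.3188 0.0217] 
top pointer_tip 0.91 [337.3056 147.9936] [ 0.5216 -0.0059  0.3535] 
top pointer_tip 0.48 [220.9792 228.0192] [0.3942 0.2484 0.042 ] 
top red_mark 0.49 [329.3184 156.2112] [0.5144 0.0051 0.3165] 
top knob_grip 0.51 [380.3136 193.1904] [ 0.3936 -0.0427  0.5404] (array([ 0.4859, -0.1602,  0.069 ]), 'tool', array([-0.0212, -0.0017,  0.1621]))
top lamp 0.58 [358.0928 177.792 ] [ 0.5337 -0.1112  0.034 ] 
wrist knob_grip 0.61 [254.4128 198.4128] [ 0.4896 -0.1596  0.0809] (array([ 0.4934, -0.1607,  0.069 ]), 'tool', array([-0.0285, -0.0006,  0.1627]))
```

View pics/b.png

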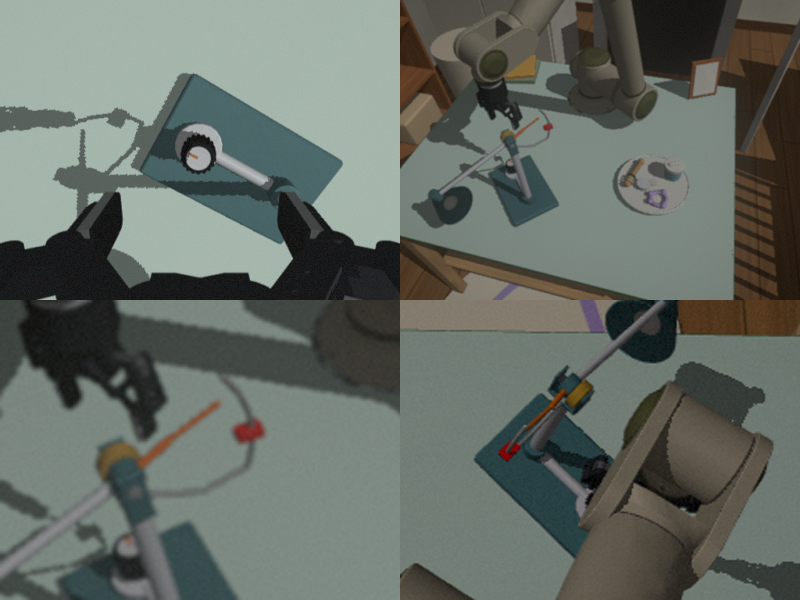

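The pointer tip (scene crop, px ~(177,150)) stands about 40 mm above the red clip (~(184,165)), and the knob is at wrist px (254,198). I'll refine the knob axis from the wrist depth: points on its top at z ≈ 80 mm.

```bash
cat > knob.py <<'E'
from h import *
import sys
def fit(s,d):
    vv,uu=np.nonzero(d>0); 
    o,_=ray("wrist",[.5,.5],s)
    P=np.array([o+ray("wrist",[(u+.5)/512,(v+.5)/384],s)[1]*d[v,u] for u,v in zip(uu,vv) if 180<u<330 and 130<v<300])
    m=(abs(P[:,2]-.080)<.006)&(np.hypot(P[:,0]-.49,P[:,1]+.16)<.05)
    Q=P[m]; (c,r)=cv2.minEnclosingCircle(Q[:,:2].astype(np.float32)); print(len(Q),np.median(Q[:,2]),c,r,Q[:,:2].mean(0))
    return c
s=observe(); d=np.load("pics/wrist%s.npy"%sys.argv[1]); c=fit(s,d)
R=np.array(s["tool_rot"]); print((R.T@(np.array([*c,.069])-s["position"]))*100)
E
python3 knob.py 1
```

```text
Traceback (most recent call last):
  File "knob.py", line 10, in <module>
    s=observe(); d=np.load("pics/wrist%s.npy"%sys.argv[1]); c=fit(s,d)
                                                              ~~~^^^^^
  File "knob.py", line 6, in fit
    P=np.array([o+ray("wrist",[(u+.5)/512,(v+.5)/384],s)[1]*d[v,u] for u,v in zip(uu,vv) if 180<u<330 and 130<v<300])
                  ~~~^^^^^^^^^^^^^^^^^^^^^^^^^^^^^^^^^^^
  File "h.py", line 4, in ray
    c=cams.calibration(cam); H,W=384,512
ValueError: time passes only in moves, steps and waits
```

```bash
sed -i 's/^def ray/import functools\n@functools.lru_cache(None)\ndef cal(cam): return cams.calibration(cam)\ndef ray/; s/c=cams.calibration(cam); H/c=cal(cam); H/' h.py
python3 knob.py 1
```

```text
1523 0.08008107390442437 (0.49464789032936096, -0.16135209798812866) 0.022026490420103073 [ 0.49288735 -0.16110554]
[-2.97004656 -0.08200501 16.26350406]
```

Call:
move_arm(jaw=[8.54, 8.54, 8.54, 8.54, 8.54, 8.54, 8.54, 8.54, 8.54, 8.54, 8.54], dp=[[-2.9, -0.05, 0], [0, 0, 3], [0, 0, 3], [0, 0, 3], [0, 0, 3], [0, 0, 2], [0, 0, 1.5], [0, 0, 1.5], [0, 0, 1.1], [0, 0, 0], [0, 0, 0]], turn=[[0, 0, 0], [0, 0, 0], [0, 0, 0], [0, 0, 0], [0, 0, 0], [0, 0, 0], [0, 0, 0], [0, 0, 0], [0, 0, 0], [0, 0, 0], [0, 0, 0]])

```text
time_s: 4.55
position: [0.4941, -0.1612, 0.0504]
tool_rot: [[-0.966, 0.257, -0.0], [0.257, 0.966, 0.0], [0.001, 0.0, -1.0]]
ft_force: [0.8, 0.7, 0.3]
grip_width: 0.0856
gripper_force: 0.0
```

```bash
python3 look.py 2 | grep -v lamp
python3 - <<'E'
import cv2,numpy as np
a=cv2.imread('pics/scene2.png');w=cv2.imread('pics/wrist2.png');t=cv2.imread('pics/top2.png')
f=lambda x:cv2.resize(x,(400,300),interpolation=cv2.INTER_CUBIC)
cv2.imwrite('pics/c.png',np.hstack([f(w),f(a[110:230,90:250])]))
E
```

```text
4.55 [ 0.4941 -0.1612  0.0504] [ -31.1348   30.8447   93.5982    0.0012   55.59   -106.2627]
[[-0.9665  0.2567 -0.0005]
 [ 0.2567  0.9665  0.0003]
 [ 0.0005  0.0002 -1.    ]] [0.8117 0.6546 0.3456]
scene pointer_tip 0.71 [175.7184 147.6096] [ 0.1721 -0.2058 -0.0039] 
scene red_mark 0.51 [184.4224 164.3904] [0.5199 0.0081 0.3134] 
scene knob_grip 0.62 [142.1824 209.7024] [ 0.4987 -0.1581  0.0798] (array([ 0.4913, -0.1641,  0.069 ]), 'tool', array([ 0.002 , -0.0035, -0.0186]))
top pointer_tip 0.83 [336.2816 147.1872] [ 0.5225 -0.0034  0.3561] 
top pointer_tip 0.45 [206.2848 212.3136] [0.4347 0.2877 0.0412] 
top red_mark 0.5 [328.0896 155.904 ] [0.5052 0.0127 0.3523] 
wrist knob_grip 0.89 [254.1056 267.9936] [ 0.486  -0.1593  0.0807] (array([ 0.4924, -0.1611,  0.069 ]), 'tool', array([ 0.0018, -0.0001, -0.0185]))
```

View pics/c.png

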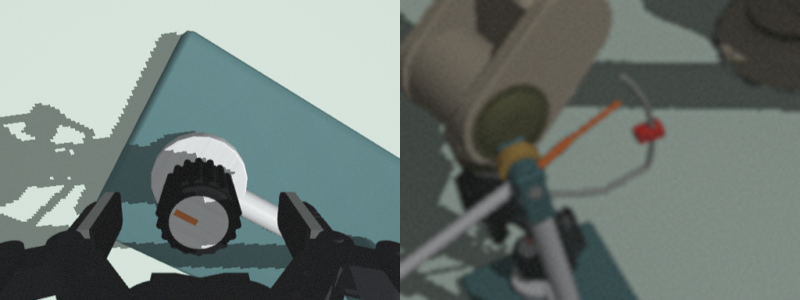

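Knob sits centred between the open fingers (wrist px ~(254,285)); the pointer tip and red clip are both in view of the scene camera. Closing.

Call:
move_arm(jaw=[6, 5, 4.5, 4, 3.8, 3.6, 3.6, 3.6, 3.6], dp=[[0.1, 0, 0], [0, 0, 0], [0, 0, 0], [0, 0, 0], [0, 0, 0], [0, 0, 0], [0, 0, 0], [0, 0, 0], [0, 0, 0]], turn=[[0, 0, 0], [0, 0, 0], [0, 0, 0], [0, 0, 0], [0, 0, 0], [0, 0, 0], [0, 0, 0], [0, 0, 0], [0, 0, 0]], force=40)

```text
time_s: 5.9
position: [0.4932, -0.1614, 0.0506]
tool_rot: [[-0.966, 0.257, 0.0], [0.257, 0.966, -0.001], [-0.0, -0.0, -1.0]]
ft_force: [-2.0, -2.9, 5.3]
grip_width: 0.0391
gripper_force: 40.2
```

Call:
move_arm(jaw=[3.6, 3.6, 3.6, 3.6], dp=[[0, 0, 0.1], [0, 0, 0.1], [0, 0, 0], [0, 0, 0]], turn=[[0, 0, 0], [0, 0, 0], [0, 0, 0], [0, 0, 0]])

```text
time_s: 6.23
position: [0.4933, -0.1614, 0.0488]
tool_rot: [[-0.966, 0.257, 0.001], [0.257, 0.966, -0.001], [-0.001, -0.001, -1.0]]
ft_force: [-2.6, -2.0, 7.5]
grip_width: 0.0388
gripper_force: 40.3
```

Call:
move_arm(jaw=[3.6, 3.6, 3.6], dp=[[0, 0, 0.1], [0, 0, 0], [0, 0, 0]], turn=[[0, 0, 0], [0, 0, 0], [0, 0, 0]])

```text
time_s: 6.48
position: [0.4933, -0.1614, 0.0478]
tool_rot: [[-0.966, 0.257, 0.001], [0.257, 0.966, -0.001], [-0.001, -0.001, -1.0]]
ft_force: [-2.9, -1.9, 9.3]
grip_width: 0.0389
gripper_force: 40.4
```

Call:
move_arm(jaw=[3.6, 3.6, 3.6], dp=[[0, 0, 0.1], [0, 0, 0], [0, 0, 0]], turn=[[0, 0, 0], [0, 0, 0], [0, 0, 0]])

```text
time_s: 6.73
position: [0.4933, -0.1614, 0.0469]
tool_rot: [[-0.966, 0.257, 0.001], [0.257, 0.966, -0.001], [-0.001, -0.001, -1.0]]
ft_force: [-3.6, -2.9, 9.0]
grip_width: 0.039
gripper_force: 40.4
```

Call:
move_arm(jaw=[3.6, 3.6], dp=[[0, 0, 0.06], [0, 0, 0]], turn=[[0, 0, 0], [0, 0, 0]])

```text
time_s: 6.9
position: [0.4933, -0.1614, 0.0462]
tool_rot: [[-0.966, 0.257, 0.001], [0.257, 0.966, -0.001], [-0.001, -0.001, -1.0]]
ft_force: [-3.3, -2.2, 8.9]
grip_width: 0.0389
gripper_force: 40.4
```

Call:
move_arm(jaw=[3.6, 3.6], dp=[[0, 0, 0.06], [0, 0, 0]], turn=[[0, 0, 0], [0, 0, 0]])

```text
time_s: 7.07
position: [0.4933, -0.1614, 0.0457]
tool_rot: [[-0.966, 0.257, 0.001], [0.257, 0.966, -0.001], [-0.001, -0.001, -1.0]]
ft_force: [-3.0, -2.4, 9.7]
grip_width: 0.039
gripper_force: 40.4
```

Call:
move_arm(jaw=[3.6, 3.6], dp=[[0, 0, 0.06], [0, 0, 0]], turn=[[0, 0, 0], [0, 0, 0]])

```text
time_s: 7.23
position: [0.4933, -0.1614, 0.0453]
tool_rot: [[-0.966, 0.257, 0.001], [0.257, 0.966, -0.001], [-0.001, -0.001, -1.0]]
ft_force: [-3.9, -2.4, 11.3]
grip_width: 0.039
gripper_force: 40.7
```

Call:
move_arm(jaw=[3.6, 3.6], dp=[[0, 0, 0.05], [0, 0, 0]], turn=[[0, 0, 0], [0, 0, 0]])

```text
time_s: 7.4
position: [0.4934, -0.1615, 0.0452]
tool_rot: [[-0.966, 0.257, 0.001], [0.257, 0.966, -0.001], [-0.001, -0.001, -1.0]]
ft_force: [-4.3, -2.2, 15.7]
grip_width: 0.0388
gripper_force: 41.0
```

Call:
move_arm(jaw=[3.6, 3.6], dp=[[0, 0, 0.03], [0, 0, 0]], turn=[[0, 0, 0], [0, 0, 0]])

```text
time_s: 7.57
position: [0.4935, -0.1615, 0.0451]
tool_rot: [[-0.966, 0.257, 0.001], [0.257, 0.966, -0.001], [-0.002, -0.001, -1.0]]
ft_force: [-5.8, -0.7, 16.9]
grip_width: 0.0392
gripper_force: 41.1
```

Call:
move_arm(jaw=[3.6, 3.6, 3.6, 3.6, 3.6, 3.6], dp=[[0.05, 0, -0.02], [0, 0, 0], [0, 0, 0], [0, 0, 0], [0, 0, 0], [0, 0, 0]], turn=[[0, 0, 0], [0, 0, 0], [0, 0, 0.05], [0, 0, 0.05], [0, 0, 0.05], [0, 0, 0.05]])

```text
time_s: 8.07
position: [0.4933, -0.1614, 0.0452]
tool_rot: [[-0.895, 0.445, 0.002], [0.445, 0.895, -0.002], [-0.003, -0.0, -1.0]]
ft_force: [-2.1, -1.7, 15.1]
grip_width: 0.0391
gripper_force: 41.0
```

```bash
cat > ptr.py <<'E'
from h import *
import sys
np.set_printoptions(precision=4,suppress=True)
n=sys.argv[1]; T={}
s=observe(); print(s["time_s"],s["q"][5],s["position"],s["ft_force"],s["wrist_torque"])
for c in ["scene","top"]:
    im,d=cams.get_image(c); cv2.imwrite(f"pics/{c}{n}.png",im[:,:,::-1])
    for q in ["pointer_tip","red_mark"]:
        r=cams.mark_of(c,q)
        if r: l=r[0]["location"]; T[c,q]=ray(c,l); print(c,q,round(r[0]["p"],2),np.array(l)*[512,384])
for q in ["pointer_tip","red_mark"]:
    if ("scene",q) in T and ("top",q) in T:
        (o,a),(p,b)=T["scene",q],T["top",q]
        k=np.linalg.lstsq(np.c_[a,-b],p-o,rcond=None)[0]; A=o+a*k[0];B=p+b*k[1]; print(q,(A+B)/2,"gap",np.linalg.norm(A-B))
E
python3 ptr.py 3
```

```text
8.0667 -94.73596221388999 [ 0.4933 -0.1614  0.0452] [-2.107  -1.7233 15.1392] [-0.2198  0.483   0.2627]
scene pointer_tip 0.61 [179.4048 151.7952]
top pointer_tip 0.93 [333.6192 149.7984]
top red_mark 0.36 [330.9056 156.5184]
pointer_tip [0.5189 0.0015 0.3487] gap 0.0012080493442598306
```

Force is steady at 15 N and the pointer is moving. Continuing.

Call:
move_arm(jaw=[3.6, 3.6, 3.6, 3.6, 3.6, 3.6, 3.6], dp=[[0, 0, 0], [0, 0, 0], [0, 0, 0], [0, 0, 0], [0, 0, 0], [0, 0, 0], [0, 0, 0]], turn=[[0, 0, 0.06], [0, 0, 0.06], [0, 0, 0.06], [0, 0, 0.06], [0, 0, 0.06], [0, 0, 0.06], [0, 0, 0.06]])

```text
time_s: 8.95
position: [0.4934, -0.1614, 0.0452]
tool_rot: [[-0.636, 0.772, 0.002], [0.772, 0.636, -0.002], [-0.003, 0.001, -1.0]]
ft_force: [-2.6, -0.7, 15.0]
grip_width: 0.039
gripper_force: 41.0
```

Call:
move_arm(jaw=[3.6, 3.6, 3.6, 3.6, 3.6, 3.6, 3.6], dp=[[0, 0, 0], [0, 0, 0], [0, 0, 0], [0, 0, 0], [0, 0, 0], [0, 0, 0], [0, 0, 0]], turn=[[0, 0, 0.06], [0, 0, 0.06], [0, 0, 0.06], [0, 0, 0.06], [0, 0, 0.06], [0, 0, 0.06], [0, 0, 0.06]])

```text
time_s: 9.53
position: [0.4935, -0.1614, 0.0452]
tool_rot: [[-0.266, 0.964, 0.002], [0.964, 0.266, -0.002], [-0.002, 0.002, -1.0]]
ft_force: [-1.8, -0.2, 14.7]
grip_width: 0.0389
gripper_force: 40.9
```

```bash
python3 ptr.py 4
```

```text
9.5333 -46.57903440905649 [ 0.4935 -0.1614  0.0452] [-1.8315 -0.1972 14.7413] [-0.1702  0.3638  0.1989]
scene pointer_tip 0.84 [182.2208 156.5184]
scene red_mark 0.44 [185.3952 167.0016]
top pointer_tip 0.57 [333.312 151.488]
top red_mark 0.54 [329.4208 153.9072]
pointer_tip [0.5184 0.0025 0.335 ] gap 0.006361383005624715
red_mark [0.5211 0.0064 0.3066] gap 0.0061511000649786245
```

Call:
move_arm(jaw=[3.6, 3.6, 3.6, 3.6, 3.6, 3.6, 3.6], dp=[[0, 0, 0], [0, 0, 0], [0, 0, 0], [0, 0, 0], [0, 0, 0], [0, 0, 0], [0, 0, 0]], turn=[[0, 0, 0.07], [0, 0, 0.07], [0, 0, 0.07], [0, 0, 0.07], [0, 0, 0.07], [0, 0, 0.07], [0, 0, 0.07]])

```text
time_s: 10.42
position: [0.4936, -0.1614, 0.0452]
tool_rot: [[0.22, 0.975, 0.003], [0.975, -0.22, -0.002], [-0.001, 0.003, -1.0]]
ft_force: [-2.3, -0.8, 14.4]
grip_width: 0.0392
gripper_force: 40.9
```

Call:
move_arm(jaw=[3.6, 3.6, 3.6, 3.6, 3.6, 3.6, 3.6, 3.6, 3.6], dp=[[0, 0, 0], [0, 0, 0], [0, 0, 0], [0, 0, 0], [0, 0, 0], [0, 0, 0], [0, 0, 0], [0, 0, 0], [0, 0, 0]], turn=[[0, 0, 0.07], [0, 0, 0.07], [0, 0, 0.07], [0, 0, 0.07], [0, 0, 0.07], [0, 0, 0.07], [0, 0, 0.07], [0, 0, 0], [0, 0, 0]])

```text
time_s: 11.17
position: [0.4938, -0.1615, 0.0452]
tool_rot: [[0.651, 0.759, 0.003], [0.759, -0.651, -0.002], [0.001, 0.004, -1.0]]
ft_force: [-0.7, -0.9, 13.8]
grip_width: 0.0387
gripper_force: 41.0
```

```bash
python3 ptr.py 5;  python3 - <<'E'
import cv2,numpy as np
f=lambda x:cv2.resize(x,(400,300),interpolation=cv2.INTER_CUBIC)
g=lambda n:np.hstack([f(cv2.imread(f'pics/scene{n}.png')[130:190,145:225]),f(cv2.imread(f'pics/top{n}.png')[120:180,305:385])])
cv2.imwrite('pics/d.png',np.vstack([g(3),g(5)]))
E
```

```text
11.1667 9.445572713395977 [ 0.4938 -0.1615  0.0452] [-0.6737 -0.9328 13.7617] [-0.2047  0.1549 -0.0734]
scene pointer_tip 0.83 [182.016  156.5952]
scene red_mark 0.44 [186.3168 165.888 ]
top pointer_tip 0.89 [332.0832 153.6   ]
top red_mark 0.52 [332.4928 152.9856]
pointer_tip [0.5155 0.0026 0.3317] gap 0.002249336244572254
red_mark [0.5208 0.0045 0.3101] gap 0.014518498059433236
```

View pics/d.png

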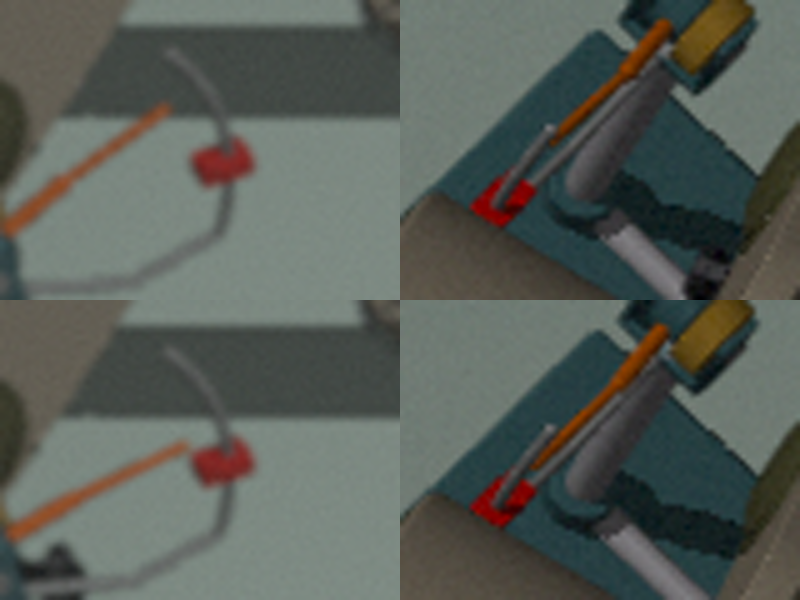

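Rows: before/now. Tip moved in scene from px (179,151) to (182,159); the clip's inner edge is near (183.5,162.5); in the top view tip (332,153), clip inner edge about (331,158). Fitting these to the pivot geometry.

```bash
cat > fit.py <<'E'
from h import *
from scipy.optimize import least_squares
def proj(cam,P):
    c=cal(cam); V=np.array(c["view"]); p=V[:3,:3]@P+V[:3,3]; f=192/np.tan(np.radians(c["vertical_fov"])/2)
    return np.array([c["cx"]+f*p[0]/-p[2],c["cy"]-f*p[1]/-p[2]])
obs={0:[(178.5-2.3,148.8),(336.3,147.3)],3:[(179,151),(335.4,148.6)],5:[(182.2,159),(332,153.2)],'m':[(183.4,162.6),(331,157.5)]}
def red(n):
    r=[]
    for c in ("scene","top"):
        b=cv2.imread(f"pics/{c}{n}.png").astype(int); m=(b[...,2]>110)&(b[...,1]<50)&(b[...,0]<60)
        y,x=np.nonzero(m); k=(abs(x-(188 if c=="scene" else 327))<15)&(abs(y-160)<15); x,y=x[k],y[k]; r.append((x.mean(),y.mean(),x.min(),x.max(),y.min(),y.max(),len(x)))
    return r
print(np.round(red(5),1))
ks=[0,3,5,'m']
def pts(v):
    x,y,yaw=v[:3]; ex=np.array([np.cos(yaw),np.sin(yaw),0]); ey=np.array([-np.sin(yaw),np.cos(yaw),0])
    for k,ph in zip(ks,v[3:7]): yield k,np.array([x,y,.32])+.1*(np.cos(ph)*ey+np.sin(ph)*np.array([0,0,1]))+(v[7]*ex if k=='m' else 0)
def res(v):
    r=[]
    for k,P in pts(v):
        for c,o in zip(("scene","top"),obs[k]): r+=list(proj(c,P)-o)
    return r+[(v[0]-.589)/.004,(v[1]+.066)/.004,(v[2]-.785)/.1,v[7]/.005]
s=least_squares(res,[.588,-.065,.785,.35,.3,.1,0,0])
print(s.x,s.cost)
for k,P in pts(s.x): print(k,P)
print(np.round(s.fun,1))
E
python3 fit.py
```

```text
[[188.9 162.4 184.  194.  160.  165.   39. ]
 [324.5 159.8 319.  330.  156.  164.   40. ]]
[ 0.58809273 -0.06616292  0.80431713  0.40114779  0.32331831  0.0687071
 -0.08894073 -0.00266077] 3.2018272305471362
0 [ 0.52177568 -0.00230887  0.35904753]
3 [ 5.19789444e-01 -3.96403597e-04  3.51771468e-01]
5 [0.51622697 0.00303376 0.32686531]
m [0.51449622 0.00100655 0.31111765]
[-0.1  0.  -0.3 -0.2 -1.1 -0.1 -0.9  0.5 -0.3 -0.6 -1.   0.9 -1.   0.3
 -0.1 -0.6 -0.2 -0.   0.2 -0.5]
```

Call:
move_arm(jaw=[3.6, 3.6, 3.6, 3.6, 3.6, 3.6, 3.6], dp=[[0, 0, 0.01], [0, 0, 0], [0, 0, 0], [0, 0, 0], [0, 0, 0], [0, 0, 0], [0, 0, 0]], turn=[[0, 0, 0.07], [0, 0, 0.07], [0, 0, 0.07], [0, 0, 0.07], [0, 0, 0.07], [0, 0, 0.07], [0, 0, 0.07]])

```text
time_s: 12.05
position: [0.4939, -0.1617, 0.0452]
tool_rot: [[0.933, 0.361, 0.003], [0.361, -0.933, -0.002], [0.002, 0.003, -1.0]]
ft_force: [-1.3, -2.6, 14.1]
grip_width: 0.0391
gripper_force: 41.0
```

Call:
move_arm(jaw=[3.6, 3.6, 3.6, 3.6, 3.6, 3.6, 3.6, 3.6, 3.6, 3.6], dp=[[0, 0, 0], [0, 0, 0], [0, 0, 0], [0, 0, 0], [0, 0, 0], [0, 0, 0], [0, 0, 0], [0, 0, 0], [0, 0, 0], [0, 0, 0]], turn=[[0, 0, 0.07], [0, 0, 0.07], [0, 0, 0.07], [0, 0, 0.07], [0, 0, 0.07], [0, 0, 0.07], [0, 0, 0.07], [0, 0, 0], [0, 0, 0], [0, 0, 0]])

```text
time_s: 12.88
position: [0.4938, -0.1619, 0.0452]
tool_rot: [[0.993, -0.118, 0.003], [-0.118, -0.993, -0.003], [0.004, 0.002, -1.0]]
ft_force: [-1.3, -2.1, 14.1]
grip_width: 0.0387
gripper_force: 41.0
```

```bash
python3 ptr.py 6;  python3 - <<'E'
import cv2,numpy as np
f=lambda x:cv2.resize(x,(400,300),interpolation=cv2.INTER_CUBIC)
g=lambda n:np.hstack([f(cv2.imread(f'pics/scene{n}.png')[130:190,145:225]),f(cv2.imread(f'pics/top{n}.png')[120:180,305:385])])
cv2.imwrite('pics/e.png',g(6))
E
```

```text
12.8833 65.57792731760443 [ 0.4938 -0.1619  0.0452] [-1.339  -2.1404 14.1223] [-0.6453  0.294  -0.0337]
scene pointer_tip 0.88 [185.7024 165.696 ]
scene red_mark 0.62 [185.1904 164.3136]
top pointer_tip 0.98 [329.7792 153.216 ]
top red_mark 0.59 [329.8816 155.0976]
pointer_tip [0.5211 0.007  0.311 ] gap 0.007676445383425898
red_mark [0.5174 0.0057 0.3111] gap 0.005301147511246178
```

View pics/e.png

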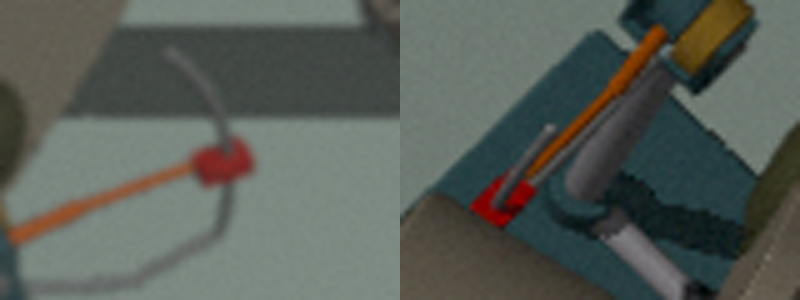

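The tip meets the clip's inner edge at scene px (184,163), roughly 2 mm high by dead reckoning. Knob turned 3.00 rad, or 11.46 teeth; the 12th tooth (+0.142 rad, -2 mm) is the target. Then I'll let it rise.

Call:
move_arm(jaw=[3.6, 3.6, 3.6, 3.6, 3.6], dp=[[0, 0, 0], [0, 0, 0], [0, 0, 0], [0, 0, 0], [0, 0, 0]], turn=[[0, 0, 0.05], [0, 0, 0.05], [0, 0, 0.042], [0, 0, 0], [0, 0, 0]])

```text
time_s: 13.6
position: [0.4938, -0.1619, 0.0452]
tool_rot: [[0.966, -0.257, 0.003], [-0.257, -0.966, -0.003], [0.004, 0.002, -1.0]]
ft_force: [-2.1, -3.6, 13.4]
grip_width: 0.0389
gripper_force: 41.0
```

Call:
move_arm(jaw=[3.6, 3.6, 3.6, 3.6, 3.6, 3.6, 3.6, 3.6, 3.6], dp=[[0, 0, -0.1], [0, 0, -0.1], [0, 0, -0.1], [0, 0, -0.1], [0, 0, -0.1], [0, 0, -0.05], [0, 0, -0.05], [0, 0, 0], [0, 0, 0]], turn=[[0, 0, 0], [0, 0, 0], [0, 0, 0], [0, 0, 0], [0, 0, 0], [0, 0, 0], [0, 0, 0], [0, 0, 0], [0, 0, 0]])

```text
time_s: 14.35
position: [0.4936, -0.1619, 0.0506]
tool_rot: [[0.966, -0.257, 0.003], [-0.257, -0.966, -0.002], [0.003, 0.002, -1.0]]
ft_force: [0.1, -4.1, 8.7]
grip_width: 0.0388
gripper_force: 40.4
```

```bash
python3 ptr.py 7
```

```text
14.35 73.71333911904462 [ 0.4936 -0.1619  0.0506] [ 0.0695 -4.0931  8.6507] [-0.9603  0.0595 -0.0456]
scene pointer_tip 0.92 [184.576  162.0864]
scene red_mark 0.5 [143.0016 177.792 ]
top pointer_tip 0.78 [331.9808 155.9808]
top red_mark 0.43 [328.704 153.792]
pointer_tip [0.5144 0.0027 0.3144] gap 0.007082113881985194
red_mark [ 0.547  -0.0368  0.2856] gap 0.08350553557676943
```

Call:
move_arm(jaw=[3.6, 3.6, 3.6, 3.6], dp=[[0, 0, -0.06], [0, 0, -0.06], [0, 0, 0], [0, 0, 0]], turn=[[0, 0, 0], [0, 0, 0], [0, 0, 0], [0, 0, 0]])

```text
time_s: 14.98
position: [0.4933, -0.1616, 0.0507]
tool_rot: [[0.966, -0.257, 0.001], [-0.257, -0.966, -0.001], [0.002, 0.001, -1.0]]
ft_force: [2.3, -5.2, -3.4]
grip_width: 0.039
gripper_force: 41.5
```

Call:
move_arm(jaw=[3.6, 3.6, 4.2, 5, 6, 7, 8.54, 8.54, 8.54, 8.54, 8.54], dp=[[0, 0.03, 0.03], [0, 0, 0], [0, 0, 0], [0, 0, 0], [0, 0, 0], [0, 0, 0], [0, 0, 0], [0, 0, 0], [0, 0, 0], [0, 0, 0], [0, 0, 0]], turn=[[0, 0, 0], [0, 0, 0], [0, 0, 0], [0, 0, 0], [0, 0, 0], [0, 0, 0], [0, 0, 0], [0, 0, 0], [0, 0, 0], [0, 0, 0], [0, 0, 0]])

```text
time_s: 15.9
position: [0.4926, -0.1612, 0.0507]
tool_rot: [[0.966, -0.257, -0.0], [-0.257, -0.966, 0.0], [-0.0, -0.0, -1.0]]
ft_force: [-0.1, 0.2, 0.6]
grip_width: 0.0857
gripper_force: 0.0
```

```bash
python3 ptr.py 8;  python3 look.py 9 | grep -E "wrist|lamp"
python3 - <<'E'
import cv2,numpy as np
f=lambda x:cv2.resize(x,(400,300),interpolation=cv2.INTER_CUBIC)
g=lambda n:np.hstack([f(cv2.imread(f'pics/scene{n}.png')[130:190,145:225]),f(cv2.imread(f'pics/top{n}.png')[120:180,305:385])])
cv2.imwrite('pics/f.png',np.vstack([g(8),np.hstack([f(cv2.imread('pics/wrist9.png')),f(cv2.imread('pics/scene9.png'))])]))
E
```

```text
15.9 73.67852362654351 [ 0.4926 -0.1612  0.0507] [-0.1071  0.1852  0.6245] [-0.0095 -0.0445 -0.0065]
scene pointer_tip 0.73 [185.9072 163.008 ]
scene red_mark 0.46 [185.9072 164.5824]
top pointer_tip 0.82 [331.4176 152.2944]
top red_mark 0.47 [326.7072 154.0992]
pointer_tip [0.5204 0.0064 0.3187] gap 0.011323009710789976
red_mark [0.5196 0.0107 0.3132] gap 0.0012751076157724946
scene lamp 0.92 [155.6992 243.1872] [ 0.5597 -0.1042  0.0273] 
scene lamp 0.16 [346.3168 224.6016] [0.4007 0.3775 0.0561] 
top lamp 0.94 [354.9184 177.984 ] [ 0.5358 -0.1051  0.022 ] 
wrist knob_grip 0.67 [259.1744 266.8032] [ 0.5006 -0.1644  0.0806] (array([ 0.4942, -0.1628,  0.069 ]), 'tool', array([ 0.0019,  0.0011, -0.0183]))
```

View pics/f.png

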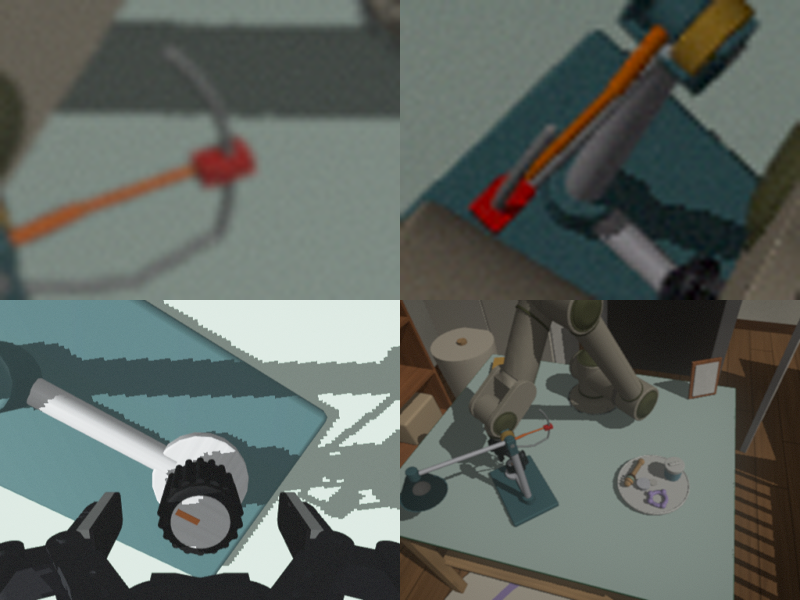

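Knob is up (top at 80 mm), its index turned exactly half a turn relative to the start, and the tip touches the clip's inner edge at scene px (184,163). Retracting.

Call:
move_arm(jaw=[8.54, 8.54, 8.54, 8.54, 8.54, 8.54, 8.54, 8.54, 8.54, 8.54, 8.54, 8.54], dp=[[0, 0, -1], [0, 0, -2], [0, 0, -3], [0, 0, -3], [0, 0, -3], [0, 0, -3], [-3, 0, -1], [-4, 0, 0], [-4, 0, 0], [-3, 0, 0], [0, 0, 0], [0, 0, 0]], turn=[[0, 0, 0], [0, 0, 0], [0, 0, 0], [0, 0, 0], [0, 0, 0], [0, 0, 0], [0, 0, 0], [0, 0, 0], [0, 0, 0], [0, 0, 0], [0, 0, 0], [0, 0, 0]])

```text
time_s: 17.8
position: [0.3566, -0.125, 0.2112]
tool_rot: [[0.966, -0.258, 0.001], [-0.258, -0.966, -0.001], [0.001, 0.0, -1.0]]
ft_force: [0.5, -0.8, -0.6]
grip_width: 0.0852
gripper_force: 0.0
```

```bash
for i in 10 11 12; do python3 ptr.py $i | grep -E "pointer|red"; done; python3 look.py 13 | grep -E "knob|lamp"
python3 - <<'E'
import cv2,numpy as np
f=lambda x:cv2.resize(x,(400,300),interpolation=cv2.INTER_CUBIC)
m=lambda c:np.mean([cv2.imread(f'pics/{c}{n}.png') for n in (10,11,12,13)],0).astype(np.uint8)
cv2.imwrite('pics/g.png',np.hstack([f(m('scene')[145:175,165:205]),f(m('top')[135:165,315:355])]))
E
```

```text
scene pointer_tip 0.66 [183.296  164.6976]
scene red_mark 0.42 [187.6992 165.1968]
top pointer_tip 0.85 [333.1072 155.2128]
top red_mark 0.63 [329.984  156.9024]
pointer_tip [ 0.5175 -0.0003  0.3088] gap 0.007623344526791238
red_mark [0.5142 0.007  0.3058] gap 0.009905826037036582
scene pointer_tip 0.93 [187.1872 161.7024]
scene red_mark 0.71 [160.2048 243.6864]
top pointer_tip 0.83 [332.1856 156.096 ]
top red_mark 0.45 [329.1136 154.7904]
pointer_tip [0.513  0.0052 0.3152] gap 0.012882854640489612
red_mark [ 0.5888 -0.0456  0.0866] gap 0.03823281809098261
scene pointer_tip 0.82 [186.2144 160.896 ]
scene red_mark 0.45 [185.7024 164.1984]
top pointer_tip 0.85 [331.4176 155.2128]
top red_mark 0.64 [362.3936 122.1888]
pointer_tip [0.5143 0.0058 0.3189] gap 0.009686437575226034
red_mark [ 0.5603 -0.0124  0.362 ] gap 0.087459200833889
scene knob_grip 0.71 [146.2784 210.0864] [ 0.5979 -0.0669  0.2276] (array([ 0.4899, -0.1527,  0.069 ]), 'tool', array([ 0.1351, -0.0077,  0.1418]))
scene lamp 0.65 [158.0032 244.6848] [ 0.6005 -0.0662  0.0932] 
top knob_grip 0.75 [329.0112 156.7872] [0.513  0.0059 0.3172] (array([ 0.5807, -0.0296,  0.069 ]), 'tool', array([ 0.1913, -0.1499,  0.1417]))
top knob_grip 0.65 [378.5216 192.8064] [ 0.4849 -0.1532  0.0789] (array([ 0.4869, -0.1556,  0.069 ]), 'tool', array([ 0.133 , -0.004 ,  0.1417]))
top lamp 0.92 [355.6864 178.9056] [ 0.5326 -0.1065  0.0249]
```

View pics/g.png

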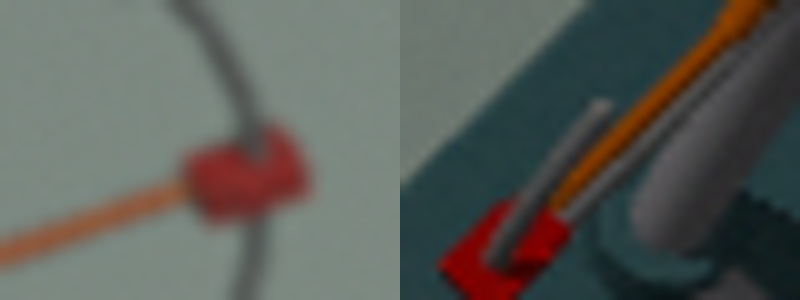

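The tip meets the middle of the clip's inner edge (scene crop (187,187), clip edge from (185,155) to (205,220)). The knob is up and the lamp has not moved. Handing in.

```bash
python3 -c "
from rig import ticket
print(ticket.close_job())"
```

```text
the job is handed in; nothing more can be done
None
```

I wound the knob half a turn clockwise (12 lock teeth) in one pressed stroke, and the orange pointer tip now stands at the middle of the red mark's inner edge. The force on the knob read at most 16.9 N. The knob sprang back up and was let go, the lamp shows no visible shift, the turntable was not touched, and the job is handed in.

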